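# Pin the sample changer's turntable at home

## Robot

A 6-joint arm with a two-finger parallel gripper is mounted at the origin on a cart in front of the work surface, level with it; the furniture and walls round the work are solid. World frame = base frame: x ahead of the robot, y to its left, z up, the work surface at z = 0. Lengths are in m, angles in rad, forces in N, time in s.
With the tool pointing down it reaches from about 0.375 to 0.975 m from the base axis. Payload 3.8 kg.
Tool frame: the origin (TCP) lies on the centre line of the jaws, within the pads' length; the fingertips stand 22 mm ahead of it and the grasp point (between the pads) lies 3 mm ahead of it; z points along the fingers, x is the direction in which the jaws open and shut, and the axes are right-handed (so a half turn about z gives the same grasp; the last joint's range is limited). The gripper opens to 85 mm and grips with 20 to 120 N. Pads are 22 mm wide; open, the fingers measure 114 mm over their backs; the gripper's body (76 mm by 85 mm) begins 54 mm behind the grasp point. The pads swing forward as they close: fully open they stand 13 mm farther back than shut.
Start: joints at [-0.037, 0.264, 1.604, -0, 1.274, -0.037], TCP at [0.675, -0, 0.222] pointing down, gripper open.
Joint ranges: [-2.63, 2.63], [-0.94, 2.18], [0.31, 2.57], [-1.31, 4.45], [0, 2.66], [-2.55, 2.55]. Speed limits (rad/s): [2.57, 2.57, 3.14, 3.14, 3.14, 3.14].

## Interface

Orientations are given as a rotation vector (axis times angle).
In Python, from workcell import bot, viewer gives the robot as it stands.
- The arm moves only by the tool move_arm, never from a script. Its argument "series" is text: rows parted by semicolons, each of 7 numbers parted by spaces: the turn, a rotation vector about the tool's x, y, z scaled (see below), then the shift along the tool's x, y, z scaled (see below), then the opening, from -1 (shut) to 1 (fully open). A call has exactly 8 rows; each row is the pose to reach, as a shift and turn from the pose commanded when the call began, along the tool's axes at that moment; what a row does not reach only later rows make up. The controller multiplies each number of a shift by 100 mm and each number of a turn by 120 degrees. A row lasts 1/10 s, in which the tool goes at most 50 mm and 8.59 degrees, less where a joint would pass 70% of its speed; a pose out of reach is approached as far as the arm can. A call with a number of a shift or a turn outside -1 to 1 is refused whole. A call with a gripper value outside its range is refused whole. The fingers move at their own pace and stop on an object; "squeeze" is the grip in N (left out, the last holds). Time passes only in rows, so rows that repeat a pose let the fingers close, or fill a call up. It gives the time, the measured TCP pose, the force and the opening at its end, in the units of the state.
- bot.read_state(): the state, without advancing time (a new reading comes with each control period).
- viewer.read_camera(name): name is "scene" or "side" or "wrist"; returns a dict with "pixels" (400x640x3 uint8, red, green, blue), "K" (3x3 intrinsics, pixels), "world_to_cam" (4x4, takes a point from world to camera coordinates); the wrist camera has in their place "mount" (4x4, takes a point from camera to tool coordinates, whose origin is the TCP and whose axes are the tool frame's). Camera axes: x right, y up, looking along -z (the intrinsics and any distortion apply to the point x, -y, -z); pixel columns grow to the right and rows downward; lengths in m; the calibration is good to about 2 mm. A picture is of the moment at which its call begins: read the wrist's pose just before it. There is no depth.
- bot.finish_job(): hands the job in, once; it reports no verdict.
The state is a dict: "time": time; "q": joint angles; "joint_vel": joint speeds; "joint_torque": joint torques, N m; "tool_pos": TCP position; "tcp_rot": TCP orientation; "wrist_force": force on the tool from outside, world axes, zero at the start; "torque": the same for the moment, N m; "width": opening from 0.0 (shut) to 1.0 (fully open).
Only numpy, scipy, OpenCV 4.12 (cv2) and the standard library are available. Lean on these libraries where they do the work, as an engineer would, in place of code of your own. Each camera call takes 0.05 s, during which the arm holds its last target.

## Task

Lock the sample changer for moving: take the index pin out of its pot, bring the loose turntable round until its steel bushing is at the home pointer, and feel for the hole in the ring hidden beneath it. Pass the pin down through the bushing into that hole until its shoulder sits fully home on the bushing, then let go; never force it (over about 40 N on the pin, levering included, scores the ring), and leave the beaker, the spare vial and the marker where they are.

Things in the scene. Friction and masses are not known exactly. Their poses are not given: they have to be found in the camera images.
- sampler: Sample changer, fixed to the bench: round white housing 216 mm across, 40 mm high, with a drive pod on its +x side and a home pointer on its -x side. Origin on the bench in the middle, on the turntable's upright axis; z up. On it turns a loose aluminium turntable 203 mm across, its top face 50 mm above the bench.
- hub (a point): Middle of the top of the black hub knob of the turntable (38 mm across, 17 mm tall at that width), on the axis, 89 mm above the bench. The turntable turns either way without end, needs about 0.06 N m, stays where left. Seven capped vials sit fixed in its grey cups on a 75 mm radius, tops 106 mm above the bench; the nearest cups are 60 degrees from the bushing.
- ring_middle (a point): On the axis, 40 mm above the bench: middle of the upper face of the flat fixed steel index ring hidden under the turntable. A pin put through the bushing stands on this face, except at the ring's one hole: 11.5 mm across, 66 mm from the axis, deep enough. How the ring is clamped varies: its hole lies up to 0.2 rad (13 mm) to either side of the pointer and must be felt for.
- home_mark (a point): The tip of the dark steel home pointer, a tapered finger at the rim of the turntable on the sampler's -x side: 100 mm from the turntable's axis and 55 mm above the bench. The line from the axis to it is the home direction.
- bushing (a point): Middle of the upper rim of the turntable's steel bushing: a round boss 27 mm across, rim 60 mm above the bench (10 mm above the turntable), with an upright through hole 11 mm across, 66 mm from the axis. It goes round with the turntable; at the start 0.6 to 1.4 rad counterclockwise (from above) of the pointer. From its rim it is 20 mm down to the index ring.
- pin: Index pin, 74 mm long, about 60 g, upright in its pot: steel shank 10 mm across, 38 mm long, with tapered nose (6.5 mm at the end, full width after 4 mm); steel shoulder 18 mm across at 38 to 42 mm above the tip; black knurled grip 22 mm across at 42 to 74 mm. Origin at the tip, z up towards the grip. Home: shoulder on the bushing's rim, tip 22 mm above the bench.
- pin_tip (a point): The lower end of the pin, on its axis (same point as the pin's origin).
- pin_pot: The pin's parking pot, a turned aluminium holder fixed to the bench, 48 mm across (foot 68 mm) and 46 mm tall, with a 12 mm hole down its middle; the parked pin's shoulder rests on it. Origin under its centre.
- beaker: Small glass beaker, 44 mm across, 58 mm tall, a bystander. Origin at the centre of its underside.
- spare_vial: Capped sample vial standing on the bench in front of the sampler, 23 mm across, 56 mm tall, a bystander. Origin at the centre of its underside.
- marker: Felt pen lying on the bench, 134 mm long, 14 mm wide, a bystander. Origin under its middle, long axis y.

How it is judged:
On the way, in this order (a step that is already met when the one before it is completed fails the run):
1. the pin has been drawn right out of its pot (z of pin_tip in the frame of pin_pot above 0.05 m), for 0.1 s.
2. the pin's tip is at least 8 mm down inside the turntable's bushing (z of pin_tip in the frame of bushing below -0.008 m and horizontal distance between pin_tip and bushing below 0.004 m and angle between pin's own z axis and vertical below 0.15 rad), for 0.1 s.
At the end, for the whole second after the job is handed in: The pin stands at rest and upright (within 0.08 rad) through the bushing, within 3 mm of its axis, with its tip at least 35.5 mm below the bushing's rim, that is, with its shoulder within 2.5 mm of sitting on the bushing and its nose in the ring's hole (z of pin_tip in the frame of bushing below -0.0355 m and horizontal distance between pin_tip and bushing below 0.003 m and angle between pin's own z axis and vertical below 0.08 rad and linear speed of pin below 0.01 m/s); the robot touches nothing.
It fails at once if the pin is pressed, levered or wedged against the sample changer with more than 45 N, all its contacts added up (contact force between pin and sampler above 45 N).
It fails at once if the beaker is shifted by more than 30 mm or tipped (distance of beaker from where it was at the start of the episode above 0.03 m or angle between beaker's own z axis and vertical above 0.5 rad).
It fails at once if the spare vial is shifted by more than 30 mm or tipped (distance of spare_vial from where it was at the start of the episode above 0.03 m or angle between spare_vial's own z axis and vertical above 0.5 rad).
It fails at once if the marker is shifted by more than 30 mm (distance of marker from where it was at the start of the episode above 0.03 m).
It also fails if it takes over 61 s, if anything falls off the work surface, if the arm or the gripper's body presses on something with over 40 N, if the wrist force passes 120 N, or if a joint passes its speed limit or range.

## Working session

There is one attempt and no reset: what is moved stays moved. The work goes in short steps, Python scripts to look and compute and a tool call to move; the robot and the scene stay as the last step left them, time stands still between calls to the robot, and variables do not carry over. Pictures are saved under pics/ and viewed, and the job is handed in when it is done.

Besides the shell and the picture viewer there is one more tool, called after ">>>" as name(argument=value, ...) on one line, values as JSON. move_arm: Moves the arm, as the interface text tells. Its arguments: {"type":"object","properties":{"series":{"type":"string"},"squeeze":{"type":"number"}},"required":["series"]}

```bash
ls; mkdir -p pics; cat > h.py <<'E'
import numpy as np, cv2
from scipy.spatial.transform import Rotation as R
from workcell import bot, viewer
def save(name,fn):
    s=bot.read_state(); d=viewer.read_camera(name)
    cv2.imwrite('pics/'+fn+'.png',d['pixels'][:,:,::-1])
    if 'mount' in d:
        T=np.eye(4);T[:3,:3]=R.from_rotvec(s['tcp_rot']).as_matrix();T[:3,3]=s['tool_pos']
        d['c2w']=T@np.array(d['mount'])
    else: d['c2w']=np.linalg.inv(np.array(d['world_to_cam']))
    np.savez('pics/'+fn+'.npz',c2w=d['c2w'],K=d['K'],px=d['pixels'])
    return d,s
def ray(fn,u,v,z):
    d=np.load('pics/'+fn+'.npz');K=d['K'];M=d['c2w']
    r=np.linalg.inv(K)@np.array([u,v,1.]);r=M[:3,:3]@np.array([r[0],-r[1],-r[2]])
    o=M[:3,3];return o+r*(z-o[2])/r[2]
def proj(fn,p):
    d=np.load('pics/'+fn+'.npz');c=np.linalg.inv(d['c2w'])@np.append(p,1)
    q=d['K']@np.array([c[0],-c[1],-c[2]]);return q[:2]/q[2]
E
python3 - <<'E'
from h import *
for n in ['scene','side','wrist']:
    d,s=save(n,n+'0'); print(n,{k:v for k,v in d.items() if k!='pixels'})
print(s)
E
```

```text
pics
scene {'K': array([[430.8249846 ,   0.        , 314.91038486],
       [  0.        , 430.8249846 , 204.75455498],
       [  0.        ,   0.        ,   1.        ]]), 'world_to_cam': array([[ 0.51773673, -0.85549985,  0.00828756, -0.26905553],
       [ 0.43009209,  0.26863528,  0.86189087, -0.30873991],
       [-0.73957385, -0.44266815,  0.50702607, -0.77353735],
       [ 0.        ,  0.        ,  0.        ,  1.        ]]), 'c2w': array([[ 0.51773673,  0.43009209, -0.73957385, -0.30000147],
       [-0.85549985,  0.26863528, -0.44266815, -0.48965888],
       [ 0.00828756,  0.86189087,  0.50702607,  0.66053352],
       [ 0.        ,  0.        ,  0.        ,  1.        ]])}
side {'K': array([[392.67934518,   0.        , 319.66558862],
       [  0.        , 392.67934518, 194.83458502],
       [  0.        ,   0.        ,   1.        ]]), 'world_to_cam': array([[-0.99957211, -0.02315746,  0.01786955,  0.51519289],
       [ 0.02692741, -0.48991421,  0.87135468, -0.10077428],
       [-0.01142381,  0.87146302,  0.49032815, -1.05447167],
       [ 0.        ,  0.        ,  0.        ,  
[... 1102 characters left out ...]
+00,
         1.00000000e+00]])}
{'time': 0.1, 'q': array([-3.69204361e-02,  2.64665826e-01,  1.60525069e+00,  5.65873048e-06,
        1.27372202e+00, -3.69029307e-02]), 'joint_vel': array([ 0.00132716, -0.00072911, -0.00261882,  0.00076693,  0.00054023,
       -0.00017317]), 'joint_torque': array([ 2.96398039e-04, -5.16707003e+01, -3.68589377e+01,  1.30520286e-05,
        6.22219843e-03,  5.24967299e-05]), 'tool_pos': array([6.74307153e-01, 1.18833876e-05, 2.20387482e-01]), 'tcp_rot': array([-3.14151011e+00,  3.01072000e-05,  3.21108442e-03]), 'wrist_force': array([ 0.67142729, -0.01807376, -0.00294867]), 'torque': array([ 0.04500706,  0.06599917, -0.02295345]), 'width': 1.0012278936680694}
```

View pics/scene0.png

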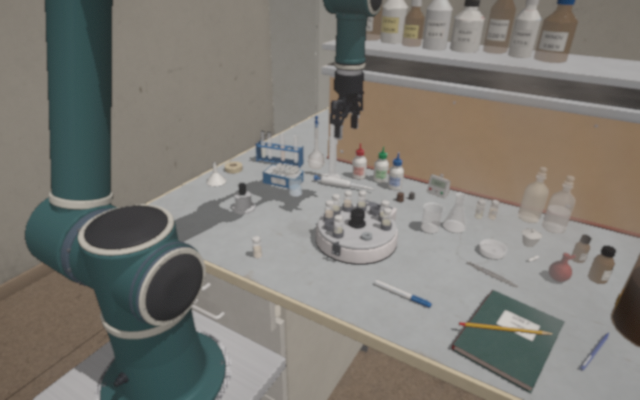

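View pics/side0.png

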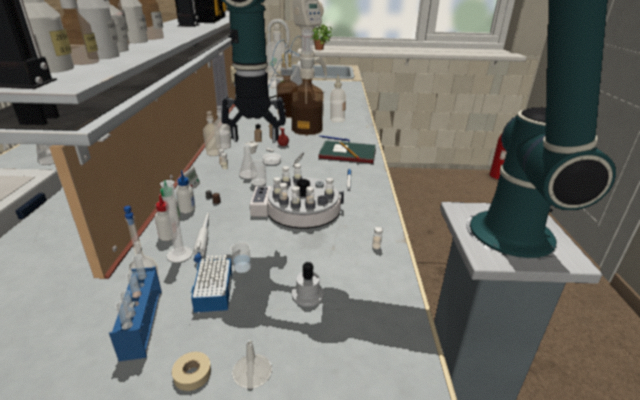

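View pics/wrist0.png

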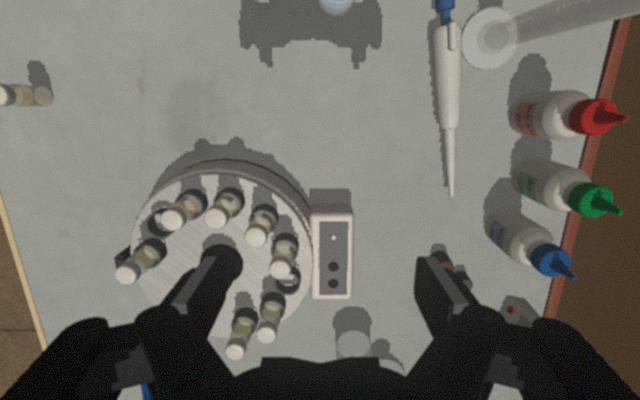

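```bash
python3 - <<'E'
import cv2,numpy as np
a=cv2.imread('pics/scene0.png')[170:270,300:420];b=cv2.imread('pics/side0.png')[155:230,240:350]
a=cv2.resize(a,None,fx=6,fy=6,interpolation=2);b=cv2.resize(b,None,fx=6,fy=6,interpolation=2)
cv2.imwrite('pics/sc0z.png',a);cv2.imwrite('pics/sd0z.png',b)
a=cv2.imread('pics/scene0.png')[170:270,220:280];b=cv2.imread('pics/side0.png')[250:320,270:350]
a=cv2.resize(a,(360,600));b=cv2.resize(b,(440,385));c=np.zeros((600,800,3),np.uint8);c[:,:360]=a;c[:385,360:]=b
cv2.imwrite('pics/pin0z.png',c)
E
```

```text
(no output)
```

View pics/sc0z.png

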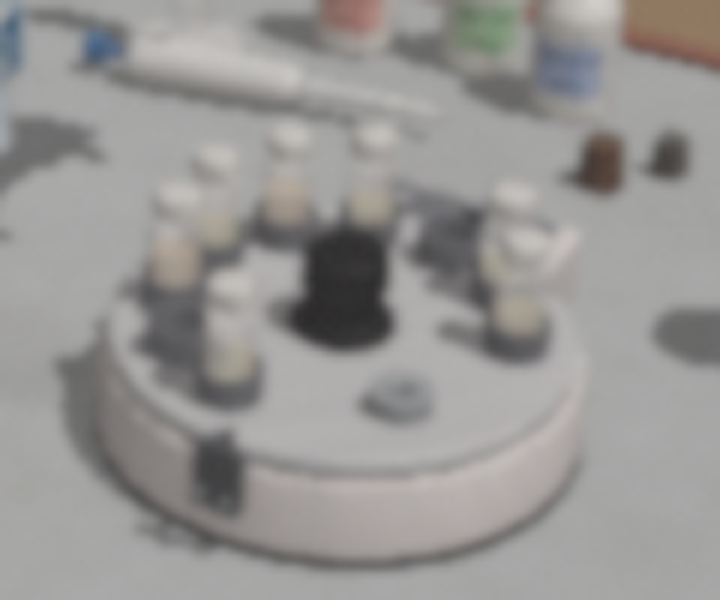

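View pics/sd0z.png

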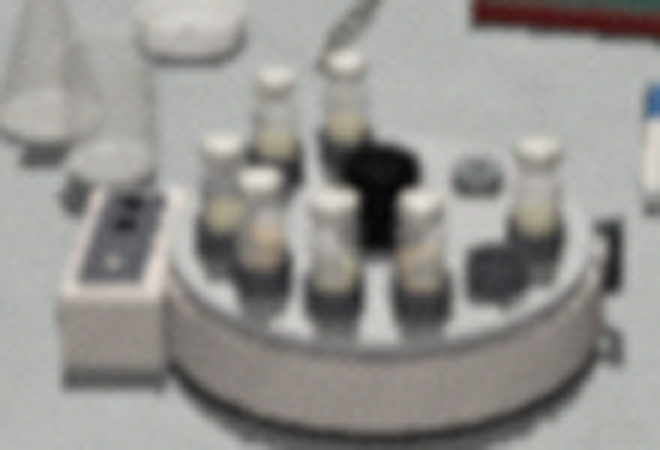

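View pics/pin0z.png

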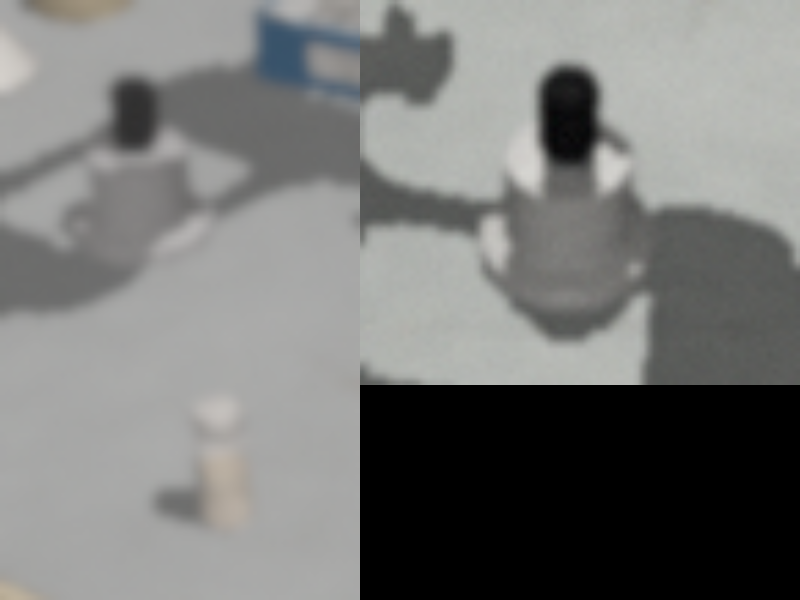

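```bash
python3 - <<'E'
from h import *
for n,a,b,z in [('hub',(357.5,210.8),(303.3,181.7),.089),('bush',(367,234.7),(319.7,183.3),.060),('pintop',(242.2,184.2),(307.8,264.5),.082)]:
    print(n,ray('scene0',*a,z),ray('side0',*b,z))
print('ptr',ray('scene0',337.5,242.5,.055), ray('wrist0',125,250,.055))
print('vial',ray('scene0',220+220/6,170+510/6,0),'beaker',ray('side0',241,268,0))
E
```

```text
hub [ 0.56531377 -0.09894012  0.089     ] [ 0.56484883 -0.09124086  0.089     ]
bush [ 0.51949378 -0.14949896  0.06      ] [ 0.51961752 -0.13952862  0.06      ]
pintop [0.53283543 0.25299115 0.082     ] [0.534965  0.2577223 0.082    ]
ptr [ 0.45838209 -0.10031836  0.055     ] [ 0.46421749 -0.08042984  0.055     ]
vial [0.37220355 0.08224374 0.        ] beaker [0.69320219 0.1775906  0.        ]
```

>>> move_arm(series="0 0 0 -0.3 -0.4 0 0.2; 0 0 0 -0.6 -0.8 0 0.2; 0 0 0 -0.8 -1 0 0.2; 0 0 0 -0.8 -1 0 0.2; 0 0 0 -0.8 -1 0 0.2; 0 0 0 -0.8 -1 0 0.2; 0 0 0 -0.8 -1 0 0.2; 0 0 0 -0.8 -1 0 0.2")

```text
time: 0.95
tool_pos: [0.5956, 0.0991, 0.2214]
tcp_rot: [3.141, -0.002, -0.0]
wrist_force: [0.5, 0.3, -0.9]
width: 0.601
```

>>> move_arm(series="0 0 0 -0.3 -0.4 0 0.2; 0 0 0 -0.6 -0.8 0 0.2; 0 0 0 -0.6 -1 0 0.2; 0 0 0 -0.6 -1 0 0.2; 0 0 0 -0.6 -1 0 0.2; 0 0 0 -0.6 -1 0 0.2; 0 0 0 -0.6 -1 0 0.2; 0 0 0 -0.6 -1 0 0.2")

```text
time: 1.75
tool_pos: [0.5354, 0.1991, 0.2215]
tcp_rot: [3.141, -0.002, -0.0]
wrist_force: [-0.9, 0.2, -0.3]
width: 0.599
```

```bash
python3 - <<'E'
from h import *
d,s=save('wrist','w1'); print(s['time'],s['tool_pos'],s['tcp_rot'],s['width'],s['wrist_force'])
E
```

```text
1.75 [0.53540098 0.19905116 0.22145781] [ 3.14136395e+00 -2.30203124e-03 -2.98468816e-04] 0.5987335930323974 [-0.9197105   0.15747699 -0.32355689]
```

View pics/w1.png

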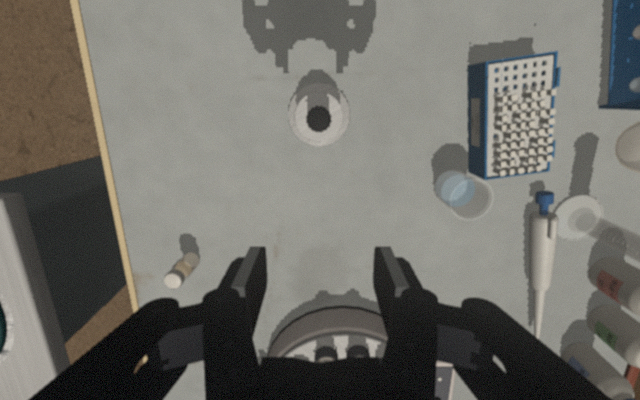

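```bash
python3 - <<'E'
from h import *
d=cv2.imread('pics/w1.png').max(2)[60:150,280:360]
m=(d<50).astype(np.uint8);n,l,st,c=cv2.connectedComponentsWithStats(m)
for i in range(1,n):
    if st[i,4]>50: print(st[i],c[i]+[280,60],ray('w1',*(c[i]+[280,60]),.082))
for x,y in [(319,115)]: print(ray('w1',x,y,.046))
E
```

```text
[0.53514224 0.25919533 0.046     ]
```

```bash
python3 - <<'E'
from h import *
g=cv2.imread('pics/w1.png').max(2)
print(g[104:136:2,300:340:3])
for t in (60,70):
  m=(g[105:135,300:340]<t).astype(np.uint8);n,l,st,c=cv2.connectedComponentsWithStats(m)
  for i in range(1,n):
    if st[i,4]>50: print(t,st[i],c[i]+[300,105],ray('w1',*(c[i]+[300,105]),.082))
E
```

```text
[[172 178 166 105 109 107 107 104 107 105 180 179 177 162]
 [176 175 166 108 101  80  74  75  96 109 179 176 179 181]
 [172 171 165 110  61  47  56  46  53 105 177 174 180 179]
 [174 174 170  88  51  50  53  50  46  77 177 184 179 174]
 [171 179 165  54  52  50  51  53  57  48 168 177 175 174]
 [179 174 158  47  55  52  53  49  51  53 129 176 172 173]
 [173 177 124  48  52  52  56  58  56  54  93 177 175 176]
 [174 173 120  54  58  51  55  54  51  60  97 179 179 175]
 [173 179 124  53  52  55  58  50  58  54  81 175 175 174]
 [179 180 135  50  52  59  59  54  58  56 111 181 177 173]
 [179 178 172  53  59  57  51  59  56  53 150 177 174 175]
 [181 181 182  80  52  60  53  53  55  72 159 173 180 173]
 [180 184 179 150  57  52  56  57  51 135 177 178 179 169]
 [181 179 176 180 131  81  62  73 132 168 174 179 185 162]
 [174 174 175 176 175 159 146 143 180 176 181 184 175 173]
 [165 177 177 177 181 179 176 176 174 182 182 177 172 167]]
60 [  8   2  22  24 388] [318.30154639 117.79123711] [0.53466576 0.25856793 0.082     ]
70 [  7   1  23  25 432] [318.33564815 118.15972222] [0.53469452 0.25825565 0.082     ]
```

>>> move_arm(series="0 0 0 -0.007 -0.3 0.3 0.2; 0 0 0 -0.007 -0.587 0.6 0.2; 0 0 0 -0.007 -0.587 0.8 0.2; 0 0 0 -0.007 -0.587 0.8 0.2; 0 0 0 -0.007 -0.587 0.8 0.2; 0 0 0 -0.007 -0.587 0.8 0.2; 0 0 0 -0.007 -0.587 0.8 0.2; 0 0 0 -0.007 -0.587 0.8 0.2")

```text
time: 2.6
tool_pos: [0.5353, 0.2587, 0.1431]
tcp_rot: [-3.141, 0.001, -0.004]
wrist_force: [-0.4, 0.8, -0.8]
width: 0.598
```

```bash
python3 - <<'E'
from h import *
d,s=save('wrist','w2'); print(s['time'],s['tool_pos'],s['tcp_rot'],s['width'],s['wrist_force'])
E
```

```text
2.6 [0.53525562 0.25866448 0.14314537] [-3.14058269e+00  1.04028034e-03 -3.65961267e-03] 0.5977394021198317 [-0.44944267  0.75532506 -0.79302514]
```

View pics/w2.png

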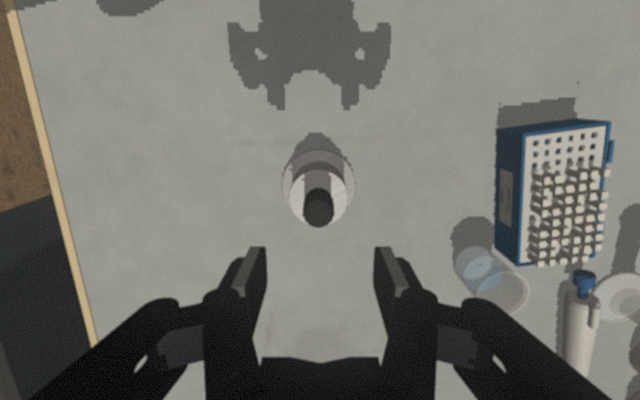

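```bash
python3 - <<'E'
from h import *
print(ray('w2',318,210,.082), proj('w2',[.5353,.2587,.082]))
E
```

```text
[0.53473326 0.26049111 0.082     ] [318.82150406 212.43271385]
```

>>> move_arm(series="0 0 0 -0.005 -0.005 0.3 0.2; 0 0 0 -0.005 -0.01 0.5 0.2; 0 0 0 -0.005 -0.01 0.67 0.2; 0 0 0 -0.005 -0.01 0.67 0.2; 0 0 0 -0.005 -0.01 0.67 0.2; 0 0 0 -0.005 -0.01 0.67 -0.8; 0 0 0 -0.005 -0.01 0.67 -1; 0 0 0 -0.005 -0.01 0.67 -1", squeeze=50)

```text
time: 3.45
tool_pos: [0.5346, 0.26, 0.0758]
tcp_rot: [-3.141, -0.0, -0.003]
wrist_force: [-1.0, -0.4, -0.5]
width: 0.094
```

>>> move_arm(series="0 0 0 0 0 0 -1; 0 0 0 0 0 0 -1; 0 0 0 0 0 -0.2 -1; 0 0 0 0 0 -0.5 -1; 0 0 0 0 0 -0.8 -1; 0 0 0 0 0 -1 -1; 0 0 0 0 0 -1 -1; 0 0 0 0 0 -1 -1")

```text
time: 4.25
tool_pos: [0.5338, 0.2597, 0.1746]
tcp_rot: [-3.141, -0.0, -0.001]
wrist_force: [-0.5, -0.1, -0.2]
width: 0.001
```

```bash
python3 - <<'E'
from h import *
d,s=save('wrist','w3'); print(s['time'],s['tool_pos'],s['tcp_rot'],s['width'],s['wrist_force'])
E
```

```text
4.25 [0.53382848 0.25973565 0.17460562] [-3.14133229e+00 -3.36306827e-05 -9.25593475e-04] 0.001064054994438871 [-0.49979777 -0.14222421 -0.17835861]
```

View pics/w3.png

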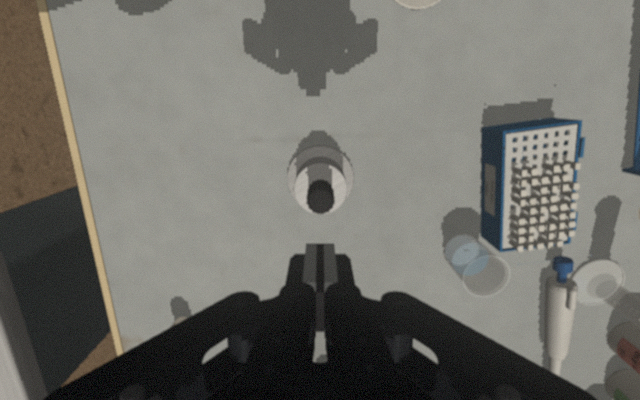

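```bash
python3 - <<'E'
from h import *
d=np.load('pics/w3.npz');s=np.array([0.53382848,0.25973565,0.17460562])
for p in [[0,0,0],[0,.011,-.022],[0,-.011,-.022],[0,0,-.022]]: print(p,proj('w3',s+np.array(p)))
print(ray('w3',320,196,.082))
a=cv2.imread('pics/w3.png');cv2.imwrite('pics/w3z.png',cv2.resize(a[130:390,220:420],None,fx=3,fy=2.3))
d,s=save('side','sd3');a=cv2.imread('pics/sd3.png');cv2.imwrite('pics/sd3z.png',cv2.resize(a[150:330,220:400],None,fx=4,fy=3.3))
E
```

```text
[0, 0, 0] [318.52591144 252.3541923 ]
[0, 0.011, -0.022] [318.66594781 217.33503495]
[0, -0.011, -0.022] [318.71453552 252.30775894]
[0, 0, -0.022] [318.69066375 235.12521077]
[0.53458848 0.26219843 0.082     ]
```

View pics/w3z.png

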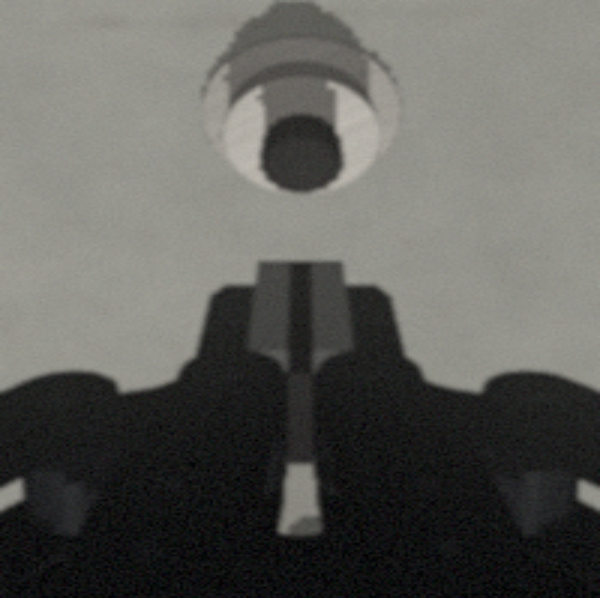

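View pics/sd3z.png

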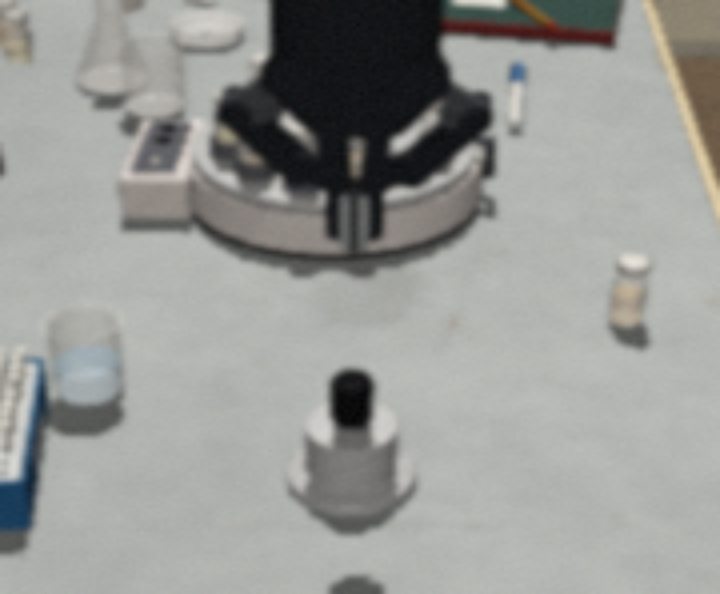

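```bash
python3 - <<'E'
from h import *
d,s=save('scene','sc3');a=cv2.imread('pics/sc3.png');cv2.imwrite('pics/sc3z.png',cv2.resize(a[90:270,180:360],None,fx=4,fy=3.3))
for z in (0,.05,.082,.15): print(z,proj('side0',[.5345,.26,z]),proj('scene0',[.5345,.26,z]))
print('tcp side',proj('sd3',s['tool_pos']),proj('sd3',s['tool_pos']-[0,0,.022]))
print('tcp scene',proj('sc3',s['tool_pos']),proj('sc3',s['tool_pos']-[0,0,.022]),s['tool_pos'])
E
```

```text
0 [307.84781136 295.4810159 ] [242.84907737 207.77803998]
0.05 [307.92331748 277.39453561] [241.53941001 193.08725534]
0.082 [307.9740891 265.2328761] [240.67317253 183.37050685]
0.15 [308.08893538 237.72298887] [238.75514935 161.85568074]
tcp side [309.11148884 227.76432243] [309.05822138 237.19199498]
tcp scene [237.88767107 154.67683039] [238.53505379 161.91503743] [0.53266313 0.25918293 0.17273665]
```

View pics/sc3z.png

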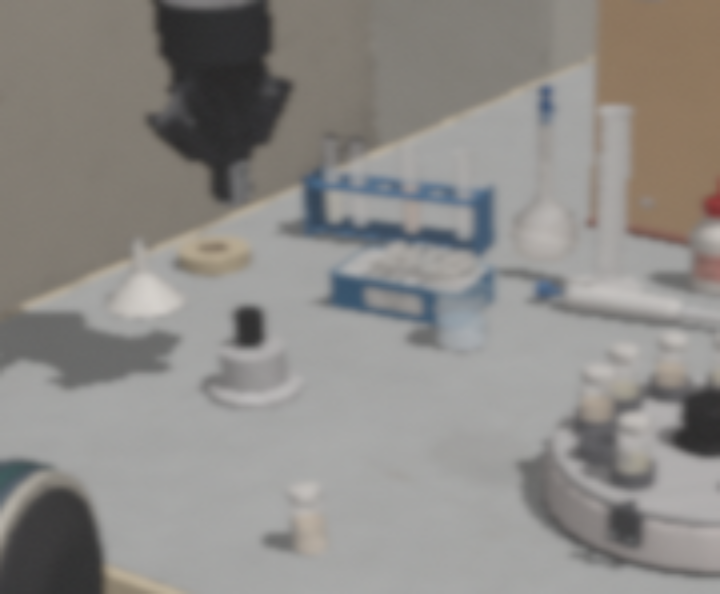

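```bash
python3 - <<'E'
from h import *
for z in (.15,.16,.17,.18,.19):
  print(z,'side near',proj('sd3',[.533,.270,z])[1],'scene',proj('sc3',[.533,.259,z]),proj('sc3',[.533,.248,z]),'wrist',proj('w3',[.534,.2707,z]),proj('w3',[.534,.2487,z]))
E
python3 - <<'E'
import cv2,numpy as np
a=cv2.imread('pics/sc3.png')[90:160,210:270];b=cv2.imread('pics/sd3.png')[150:240,270:350]
c=np.zeros((560,800,3),np.uint8);x=cv2.resize(a,(400,467));c[:467,:400]=x;c[:450,400:]=cv2.resize(b,(400,450))
cv2.imwrite('pics/f3z.png',cv2.convertScaleAbs(c,alpha=1.6,beta=20))
E
```

```text
0.15 side near 240.80146956204234 scene [238.68534633 162.12683113] [241.75088127 163.01368145] wrist [318.98065997 215.80995848] [319.01801011 250.38259622]
0.16 side near 236.52162826323334 scene [238.39333893 158.8557787 ] [241.47067705 159.73307415] wrist [318.92589057 222.12998039] [318.96712161 258.27286596]
0.17 side near 232.18521602254413 scene [238.09885609 155.55699634] [241.18808773 156.42454224] wrist [318.86489167 229.16884562] [318.91066151 267.02701063]
0.18 side near 227.79110374573426 scene [237.80186617 152.23012994] [240.90308272 153.08772766] wrist [318.79653635 237.056592  ] [318.84766183 276.79512006]
0.19 side near 223.33813209000292 scene [237.50233703 148.87481932] [240.61563092 149.7222662 ] wrist [318.71940846 245.95663495] [318.77691651 287.76419029]
```

View pics/f3z.png

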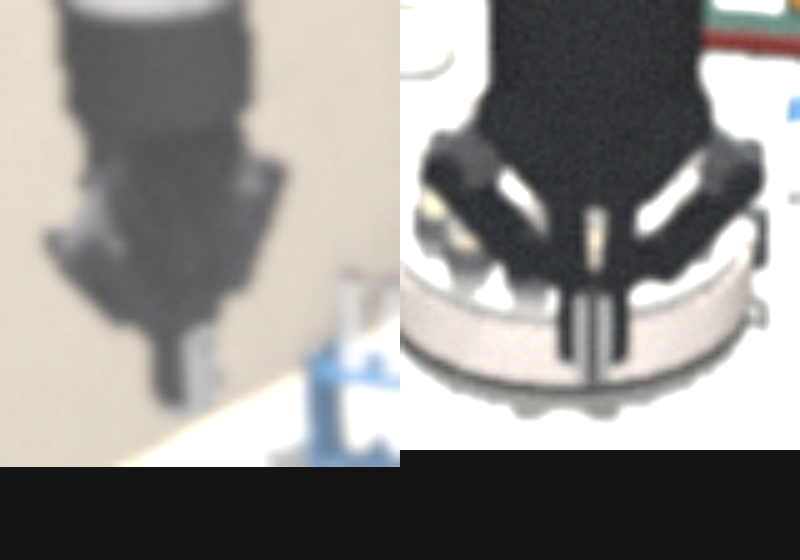

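>>> move_arm(series="0 0 0 0.005 -0.01 0 0.2; 0 0 0 0.005 -0.02 0 0.2; 0 0 0 0.005 -0.02 0.2 0.2; 0 0 0 0.005 -0.02 0.4 0.2; 0 0 0 0.005 -0.02 0.7 0.2; 0 0 0 0.005 -0.02 0.7 0.2; 0 0 0 0.005 -0.02 0.7 0.2; 0 0 0 0.005 -0.02 0.7 0.2")

```text
time: 5.2
tool_pos: [0.5353, 0.2622, 0.1061]
tcp_rot: [-3.141, -0.0, -0.003]
wrist_force: [-0.4, 0.7, -0.2]
width: 0.601
```

```bash
python3 - <<'E'
from h import *
d,s=save('wrist','w4'); print(s['time'],s['tool_pos'],s['tcp_rot'],s['width'],s['wrist_force'])
save('side','sd4')
a=cv2.imread('pics/w4.png')[150:350,180:460];b=cv2.imread('pics/sd4.png')[190:310,250:370]
c=np.zeros((600,800,3),np.uint8);c[:286]=0;c[:300,:420]=cv2.resize(a,(420,300));c[:380,420:]=cv2.resize(b,(380,380))
cv2.imwrite('pics/c4.png',cv2.convertScaleAbs(c,alpha=1.5,beta=10))
E
```

```text
5.2 [0.53534475 0.26219992 0.1060747 ] [-3.14072758e+00 -7.01870871e-05 -3.12328145e-03] 0.6005350388402293 [-0.36829095  0.68482398 -0.18526603]
```

View pics/c4.png

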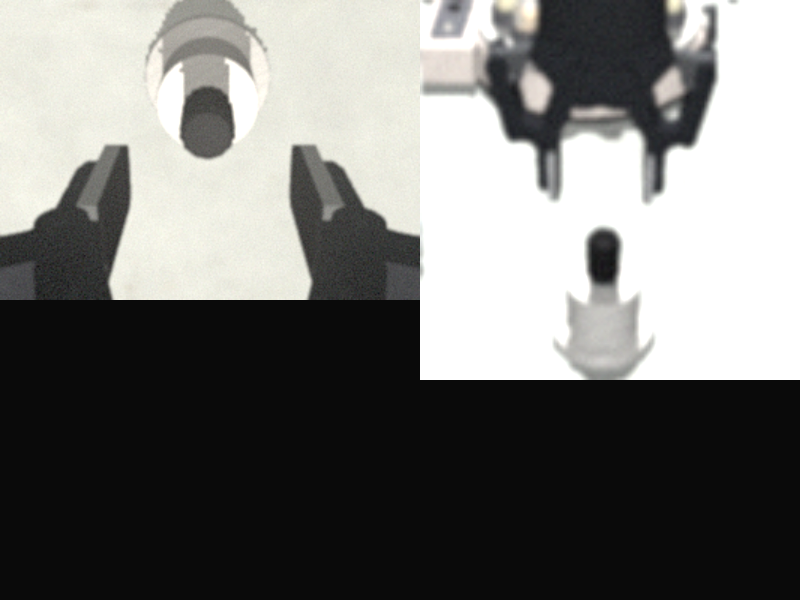

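```bash
python3 - <<'E'
from h import *
print(ray('w4',318,238.6,.082))
for z in (.11,.115,.12,.125): print(z,proj('sd4',[.5353,.273,z]),proj('w4',[.5353,.273,z]),proj('w4',[.5353,.268,z]))
E
```

```text
[0.53495805 0.25908682 0.082     ]
0.11 [307.28645983 258.30638296] [318.38441947 236.13494116] [318.3998302  245.37831252]
0.115 [307.29264006 256.27685692] [318.34931744 240.37198137] [318.36553027 249.85730198]
0.12 [307.29885996 254.2343028 ] [318.31198434 244.87832755] [318.32907151 254.61819905]
0.125 [307.30511992 252.17859477] [318.27220046 249.68049805] [318.29024347 259.6884834 ]
```

>>> move_arm(series="0 0 0 -0.003 0.02 0.3 0.2; 0 0 0 -0.003 0.02 0.5 0.2; 0 0 0 -0.003 0.02 0.62 0.2; 0 0 0 -0.003 0.02 0.62 0.2; 0 0 0 -0.003 0.02 0.62 -0.4; 0 0 0 -0.003 0.02 0.62 -1; 0 0 0 -0.003 0.02 0.62 -1; 0 0 0 -0.003 0.02 0.62 -1", squeeze=50)

```text
time: 6.1
tool_pos: [0.5353, 0.2603, 0.0443]
tcp_rot: [-3.14, -0.0, -0.004]
wrist_force: [0.3, -0.4, 3.9]
width: 0.243
```

>>> move_arm(series="0 0 0 0 0 0 -1; 0 0 0 0 0 -0.1 -1; 0 0 0 0 0 -0.3 -1; 0 0 0 0 0 -0.6 -1; 0 0 0 0 0 -1 -1; 0 0 0 0 0 -1 -1; 0 0 0 0 0 -1 -1; 0 0 0 0 0 -1 -1")

```text
time: 6.9
tool_pos: [0.533, 0.2593, 0.1416]
tcp_rot: [3.141, 0.0, -0.003]
wrist_force: [0.1, 0.1, -0.6]
width: 0.242
```

```bash
python3 - <<'E'
from h import *
d,s=save('wrist','w5'); print(s['time'],s['tool_pos'],s['tcp_rot'],s['width'],s['wrist_force'])
save('side','sd5');save('scene','sc5')
a=cv2.imread('pics/sc5.png')[90:230,180:320];b=cv2.imread('pics/sd5.png')[190:310,250:370]
c=np.zeros((600,800,3),np.uint8);c[:400,:400]=cv2.resize(a,(400,400));c[:400,400:]=cv2.resize(b,(400,400))
cv2.imwrite('pics/c5.png',cv2.convertScaleAbs(c,alpha=1.5,beta=10))
E
```

```text
6.9 [0.53300608 0.25925531 0.14161727] [ 3.14077026e+00  2.22177299e-05 -2.90302114e-03] 0.2424375695550389 [ 0.10762645  0.07215375 -0.58098541]
```

View pics/c5.png

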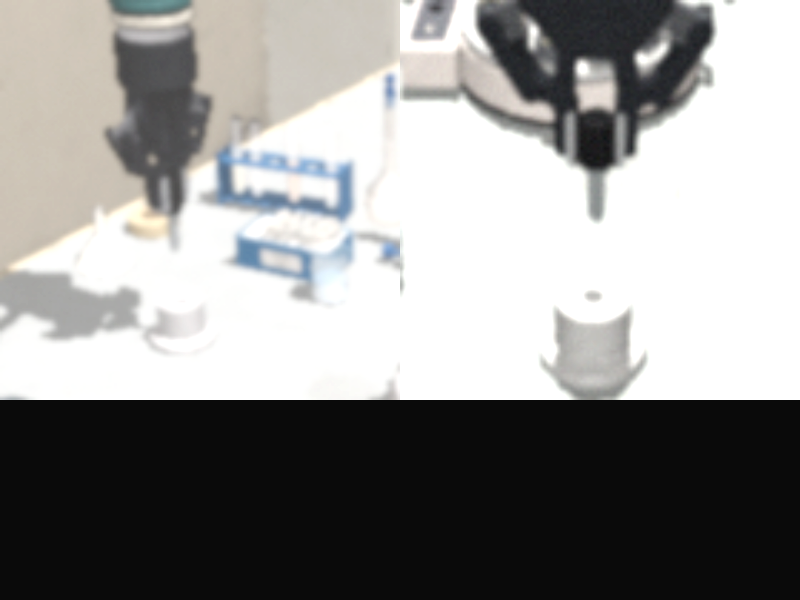

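View pics/w5.png

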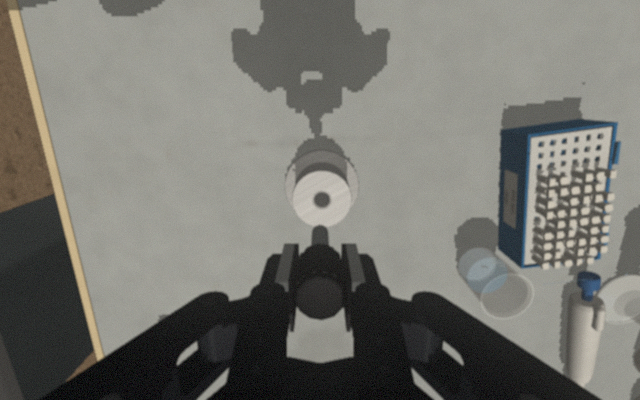

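>>> move_arm(series="0 0 0 0.1 0.3 -0.3 -1; 0 0 0 0.2 0.6 -0.6 -1; 0 0 0 0.37 1 -0.8 -1; 0 0 0 0.37 1 -0.8 -1; 0 0 0 0.37 1 -0.8 -1; 0 0 0 0.37 1 -0.8 -1; 0 0 0 0.37 1 -0.8 -1; 0 0 0 0.37 1 -0.8 -1")

```text
time: 7.85
tool_pos: [0.57, 0.1606, 0.2213]
tcp_rot: [3.141, 0.002, -0.004]
wrist_force: [-0.2, 0.9, -0.5]
width: 0.241
```

>>> move_arm(series="0 0 0 0 0.4 0 -1; 0 0 0 0 0.8 0 -1; 0 0 0 0 1 0 -1; 0 0 0 0 1 0 -1; 0 0 0 0 1 0 -1; 0 0 0 0 1 0 -1; 0 0 0 0 1 0 -1; 0 0 0 0 1 0 -1")

```text
time: 8.65
tool_pos: [0.5709, 0.0607, 0.2225]
tcp_rot: [-3.141, -0.002, 0.0]
wrist_force: [0.4, 0.3, -0.5]
width: 0.239
```

>>> move_arm(series="0 0 0 0 0.4 0 -1; 0 0 0 0 0.8 0 -1; 0 0 0 0 1 0 -1; 0 0 0 0 1 0 -1; 0 0 0 0 1 0 -1; 0 0 0 0 1 0 -1; 0 0 0 0 1 0 -1; 0 0 0 0 1 0 -1")

```text
time: 9.45
tool_pos: [0.571, -0.0393, 0.2226]
tcp_rot: [-3.141, -0.002, 0.0]
wrist_force: [0.2, -0.1, -0.8]
width: 0.239
```

>>> move_arm(series="0 0 0 0 0.3 0 -1; 0 0 0 0 0.6 0 -1; 0 0 0 0 0.6 0 -1; 0 0 0 0 0.6 0 -1; 0 0 0 0 0.6 0 -1; 0 0 0 0 0.6 0 -1; 0 0 0 0 0.6 0 -1; 0 0 0 0 0.6 0 -1")

```text
time: 10.25
tool_pos: [0.571, -0.0997, 0.2226]
tcp_rot: [-3.141, -0.001, -0.0]
wrist_force: [0.1, -0.2, -0.5]
width: 0.24
```

```bash
python3 - <<'E'
from h import *
d,s=save('wrist','w6'); print(s['time'],s['tool_pos'],s['tcp_rot'],s['width'],s['wrist_force'])
a=cv2.imread('pics/w6.png')[90:290,160:420];cv2.imwrite('pics/w6z.png',cv2.convertScaleAbs(cv2.resize(a,None,fx=3,fy=3,interpolation=2),alpha=1.3))
E
```

```text
10.25 [ 0.57104797 -0.09970053  0.22261898] [-3.14149393e+00 -1.29183235e-03 -1.16878757e-04] 0.23992345545632218 [ 0.13238995 -0.22164635 -0.52756983]
```

View pics/w6z.png

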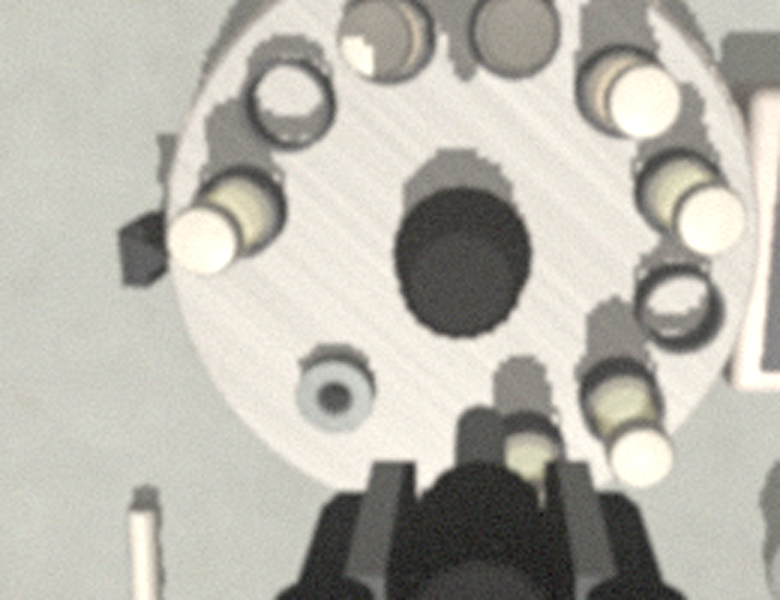

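```bash
python3 - <<'E'
from h import *
hub=ray('w6',314.3,184.3,.089);b=ray('w6',271.7,222,.06);p=ray('w6',215,166,.055)
print(hub,b,p)
f=lambda q:(np.hypot(*(q-hub)[:2]),np.degrees(np.arctan2((q-hub)[1],(q-hub)[0])))
print('bush r,ang',f(b),'ptr',f(p))
# hub via dark blob
im=cv2.imread('pics/w6.png');g=im.max(2)
print(g[140:206:4,312:316].mean(1).astype(int), g[184,288:342:3])
t=np.array([0.57104797,-0.09970053,0.22261898])
print('tip pred',proj('w6',t+[0,0,-.036]),'pin top',proj('w6',t+[0,0,.038]))
E
```

```text
[ 0.56656212 -0.09850253  0.089     ] [ 0.52162497 -0.14654636  0.06      ] [ 0.46673562 -0.0885956   0.055     ]
bush r,ang (np.float64(0.06578416222588773), np.float64(-133.0863455148495)) ptr (np.float64(0.10031688430868844), np.float64(174.33243749431122))
[119 110 110  72  50  46  47  57  56  60  59  62  63  60  60  53 182] [183 183  60  62  58  57  58  60  64  61  58  61  56  65  58  48 169 187]
tip pred [318.80629237 226.02587571] pin top [318.06606311 295.1929762 ]
```

View pics/w6.png

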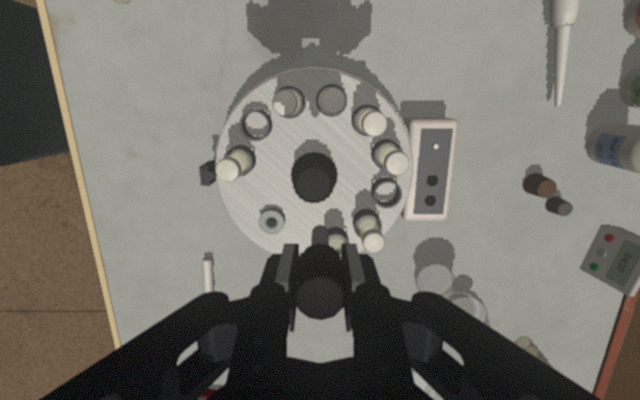

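>>> move_arm(series="0 0 0 -0.3 0.3 0 -1; 0 0 0 -0.5 0.46 0.2 -1; 0 0 0 -0.5 0.46 0.5 -1; 0 0 0 -0.5 0.46 0.8 -1; 0 0 0 -0.5 0.46 1 -1; 0 0 0 -0.5 0.46 1 -1; 0 0 0 -0.5 0.46 1 -1; 0 0 0 -0.5 0.46 1 -1")

```text
time: 11.1
tool_pos: [0.5224, -0.1466, 0.1243]
tcp_rot: [3.141, 0.0, 0.004]
wrist_force: [0.6, -0.5, 0.2]
width: 0.24
```

```bash
python3 - <<'E'
from h import *
d,s=save('wrist','w7'); print(s['time'],s['tool_pos'],s['tcp_rot'],s['width'],s['wrist_force'])
save('scene','sc7');save('side','sd7')
t=s['tool_pos']
print('tip pred',[proj(n,t+[0,0,-.036]) for n in ('w7','sc7','sd7')])
a=cv2.imread('pics/w7.png')[120:270,240:400];a=cv2.resize(a,(480,450),interpolation=2)
b=cv2.resize(cv2.imread('pics/sc7.png')[190:265,330:405],(320,300),interpolation=2)
e=cv2.resize(cv2.imread('pics/sd7.png')[140:215,280:355],(320,300),interpolation=2)
c=np.zeros((600,800,3),np.uint8);c[:450,:480]=a;c[:300,480:]=b;c[300:,480:]=e
cv2.imwrite('pics/c7.png',cv2.convertScaleAbs(c,alpha=1.3))
E
```

```text
11.1 [ 0.52236243 -0.14660693  0.12431645] [3.14070907e+00 3.49706619e-04 4.23917712e-03] 0.23973945011881553 [ 0.57826965 -0.47172415  0.17067921]
tip pred [array([318.65918266, 225.97642123]), array([367.23396827, 224.17541569]), array([318.98895008, 173.54522105])]
```

View pics/c7.png

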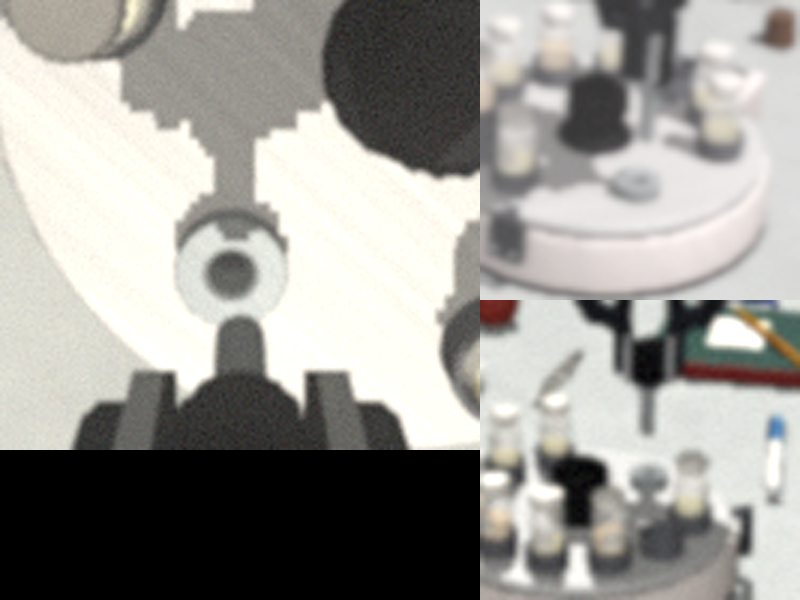

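```bash
python3 - <<'E'
from h import *
for tz in (.085,.088,.091):
  for n,b,t in [('w7',(317,209.3),(320,229.5)),('sc7',(366.8,232.2),(370.5,222.8)),('sd7',(319.3,181),(319.3,171.6))]:
    B=ray(n,*b,.06);T=ray(n,*t,tz);print(tz,n,B[:2],T[:2],((B-T)*1000)[:2].round(1))
E
```

```text
0.085 w7 [ 0.5211439 -0.1454805] [ 0.52320297 -0.1503588 ] [-2.1  4.9]
0.085 sc7 [ 0.52920956 -0.14437429] [ 0.5370484  -0.14880255] [-7.8  4.4]
0.085 sd7 [ 0.52114252 -0.1541416 ] [ 0.52187166 -0.16638655] [-0.7 12.2]
0.088 w7 [ 0.5211439 -0.1454805] [ 0.52319648 -0.14910281] [-2.1  3.6]
0.088 sc7 [ 0.52920956 -0.14437429] [ 0.53268523 -0.15057929] [-3.5  6.2]
0.088 sd7 [ 0.52114252 -0.1541416 ] [ 0.5217763  -0.16023029] [-0.6  6.1]
0.091 w7 [ 0.5211439 -0.1454805] [ 0.52318998 -0.14784682] [-2.   2.4]
0.091 sc7 [ 0.52920956 -0.14437429] [ 0.52832206 -0.15235602] [0.9 8. ]
0.091 sd7 [ 0.52114252 -0.1541416 ] [ 0.52168094 -0.15407403] [-0.5 -0.1]
```

>>> move_arm(series="0 0 0 -0.015 -0.03 0.05 -1; 0 0 0 -0.015 -0.03 0.1 -1; 0 0 0 -0.015 -0.03 0.15 -1; 0 0 0 -0.015 -0.03 0.2 -1; 0 0 0 -0.015 -0.03 0.2 -1; 0 0 0 -0.015 -0.03 0.2 -1; 0 0 0 -0.015 -0.03 0.2 -1; 0 0 0 -0.015 -0.03 0.2 -1")

```text
time: 12.05
tool_pos: [0.5197, -0.1434, 0.1028]
tcp_rot: [3.141, -0.0, 0.001]
wrist_force: [-0.9, -1.0, -0.3]
width: 0.238
```

```bash
cat > look.py <<'E'
from h import *
import sys
k=sys.argv[1]
d,s=save('wrist','w'+k); print(s['time'],s['tool_pos'],s['tcp_rot'],s['width'],s['wrist_force'],s['torque'])
save('scene','sc'+k);save('side','sd'+k)
a=cv2.imread(f'pics/w{k}.png')[150:250,240:400];a=cv2.resize(a,(480,300),interpolation=2)
b=cv2.resize(cv2.imread(f'pics/sc{k}.png')[190:265,330:405],(320,300),interpolation=2)
e=cv2.resize(cv2.imread(f'pics/sd{k}.png')[140:215,280:355],(320,300),interpolation=2)
c=np.zeros((600,800,3),np.uint8);c[:300,:480]=a;c[:300,480:]=b;c[300:,480:]=e
cv2.imwrite(f'pics/c{k}.png',cv2.convertScaleAbs(c,alpha=1.3))
E
python3 look.py 8
```

```text
12.05 [ 0.51972277 -0.14341878  0.10283006] [ 3.14146198e+00 -1.69130741e-04  6.95596918e-04] 0.23783883026233343 [-0.8880251  -1.00673389 -0.25424598] [-0.04955756  0.01706137  0.00879556]
```

View pics/c8.png

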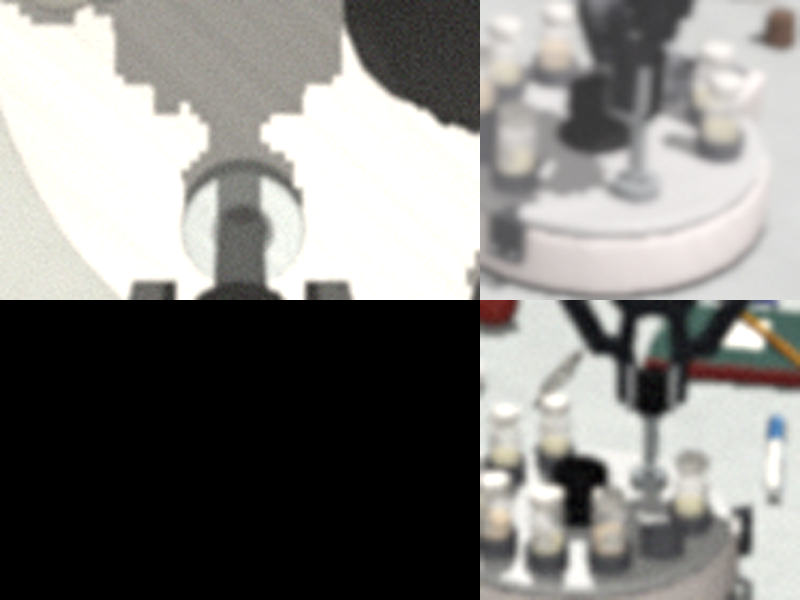

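```bash
python3 - <<'E'
from h import *
a=cv2.imread('pics/w8.png')[195:250,290:350];cv2.imwrite('pics/w8z.png',cv2.convertScaleAbs(cv2.resize(a,(655,600),interpolation=cv2.INTER_CUBIC),alpha=2.0,beta=-60))
E
```

```text
(no output)
```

View pics/w8z.png

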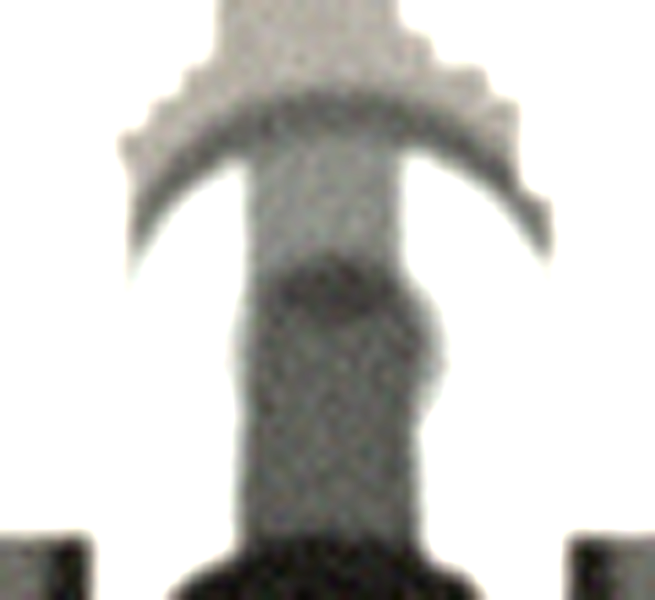

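>>> move_arm(series="0 0 0 0.007 0.008 0.02 -1; 0 0 0 0.007 0.008 0.04 -1; 0 0 0 0.007 0.008 0.055 -1; 0 0 0 0.007 0.008 0.065 -1; 0 0 0 0.007 0.008 0.075 -1; 0 0 0 0.007 0.008 0.085 -1; 0 0 0 0.007 0.008 0.09 -1; 0 0 0 0.007 0.008 0.09 -1", squeeze=25)

```text
time: 13.0
tool_pos: [0.5202, -0.1441, 0.0935]
tcp_rot: [-3.142, -0.0, 0.0]
wrist_force: [-0.1, -0.1, 0.2]
width: 0.238
```

>>> move_arm(series="0 0 0 0 0 0.01 -1; 0 0 0 0 0 0.02 -1; 0 0 0 0 0 0.03 -1; 0 0 0 0 0 0.04 -1; 0 0 0 0 0 0.05 -1; 0 0 0 0 0 0.06 -1; 0 0 0 0 0 0.07 -1; 0 0 0 0 0 0.07 -1")

```text
time: 13.8
tool_pos: [0.5201, -0.144, 0.0864]
tcp_rot: [-3.141, -0.0, 0.0]
wrist_force: [-0.7, -0.3, -0.3]
width: 0.243
```

>>> move_arm(series="0 0 0 0 0 0.01 -1; 0 0 0 0 0 0.02 -1; 0 0 0 0 0 0.03 -1; 0 0 0 0 0 0.04 -1; 0 0 0 0 0 0.05 -1; 0 0 0 0 0 0.06 -1; 0 0 0 0 0 0.07 -1; 0 0 0 0 0 0.07 -1")

```text
time: 14.6
tool_pos: [0.5201, -0.1441, 0.0794]
tcp_rot: [-3.142, -0.0, 0.0]
wrist_force: [0.2, -0.9, -0.9]
width: 0.238
```

```bash
python3 look.py 9
```

```text
14.6 [ 0.52005794 -0.14406435  0.07938093] [-3.14150392e+00 -3.88485938e-05  4.98422781e-04] 0.23815622865315556 [ 0.18147042 -0.92008814 -0.94210098] [ 0.01096585  0.05473869 -0.02938907]
```

View pics/c9.png

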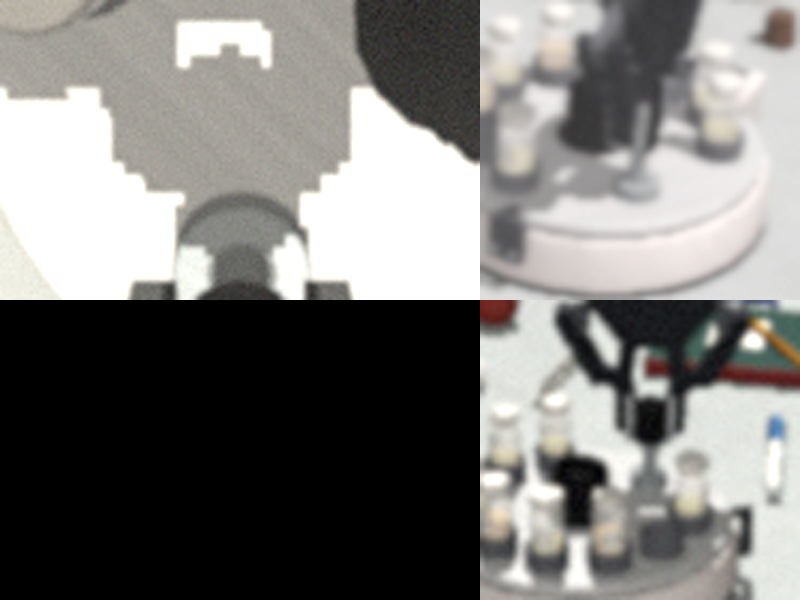

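```bash
cat > arc.py <<'E'
import numpy as np,sys
cx,cy,r,sx,sy=map(float,sys.argv[1:6]);
for t in map(float,sys.argv[6:]):
    a=np.radians(t);x=cx+r*np.cos(a);y=cy+r*np.sin(a);print(t,round((x-sx)*10,3),round(-(y-sy)*10,3))
E
python3 arc.py .5659 -.0975 .066 .5201 -.1440 220.5 216 211.4 206.7 202 197.4 192.7 188
```

```text
220.5 -0.044 -0.036
216.0 -0.076 -0.077
211.4 -0.105 -0.121
206.7 -0.132 -0.168
202.0 -0.154 -0.218
197.4 -0.172 -0.268
192.7 -0.186 -0.32
188.0 -0.196 -0.373
```

>>> move_arm(series="0 0 0 -0.022 -0.018 0 -1; 0 0 0 -0.044 -0.036 0 -1; 0 0 0 -0.06 -0.056 0 -1; 0 0 0 -0.076 -0.077 0 -1; 0 0 0 -0.091 -0.099 0 -1; 0 0 0 -0.105 -0.121 0 -1; 0 0 0 -0.119 -0.144 0 -1; 0 0 0 -0.132 -0.168 0 -1")

```text
time: 15.55
tool_pos: [0.5069, -0.1271, 0.0796]
tcp_rot: [3.141, 0.0, 0.0]
wrist_force: [0.9, -1.2, 0.5]
width: 0.236
```

```bash
python3 -c "
from h import *
s=bot.read_state();print(s['tool_pos'],s['wrist_force'],s['torque'])
save('wrist','w10')"
```

```text
[ 0.50687465 -0.12714268  0.07961267] [ 0.92428131 -1.16483549  0.53198293] [-0.10408939 -0.28652339  0.04250816]
```

View pics/w10.png

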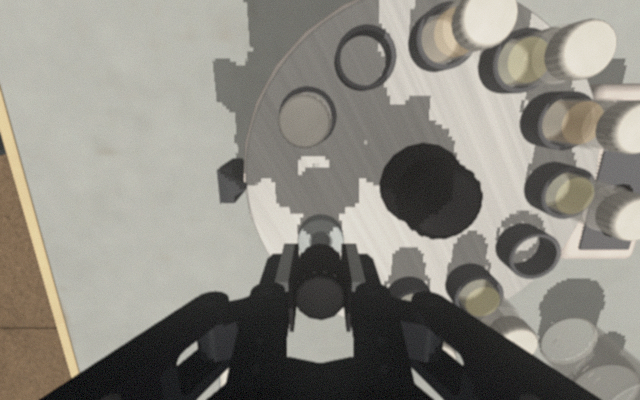

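```bash
python3 arc.py .5659 -.0975 .066 .5069 -.1272 204.5 202 199.7 197.4 195 192.7 190.3 188; python3 -c "
from h import *
a=cv2.imread('pics/w10.png')[130:250,200:500];cv2.imwrite('pics/w10z.png',cv2.convertScaleAbs(cv2.resize(a,(800,320),interpolation=2),alpha=2))"
```

```text
204.5 -0.011 -0.023
202.0 -0.022 -0.05
199.7 -0.031 -0.075
197.4 -0.04 -0.1
195.0 -0.048 -0.126
192.7 -0.054 -0.152
190.3 -0.059 -0.179
188.0 -0.064 -0.205
```

View pics/w10z.png

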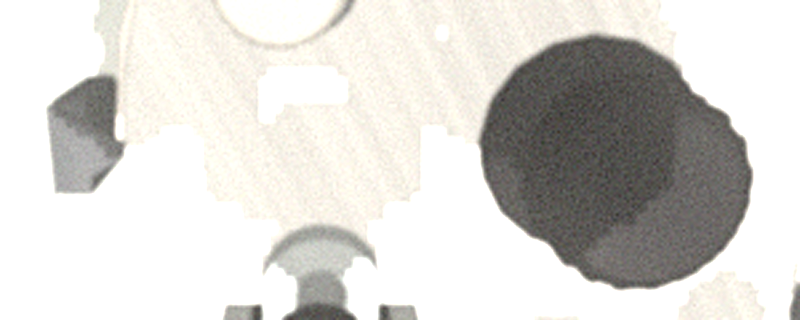

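```bash
python3 -c "
from h import *
h=ray('w10',443.7,199.4,.089);print(h)
for u,v in [(245,183),(245,175),(248,184)]:
  p=ray('w10',u,v,.055);d=p-h;print(p,np.hypot(d[0],d[1]),np.degrees(np.arctan2(d[1],d[0]))%360)"
```

```text
[ 0.56433262 -0.09561877  0.089     ]
[ 0.46562483 -0.09663843  0.055     ] 0.09871305597150638 180.5918489984946
[ 0.46594071 -0.09205239  0.055     ] 0.09845651588082066 177.92412804719166
[ 0.46726707 -0.0972165   0.055     ] 0.09707869487107505 180.94302129670592
```

>>> move_arm(series="0 0 0 -0.011 -0.023 0 -1; 0 0 0 -0.022 -0.05 0 -1; 0 0 0 -0.031 -0.075 0 -1; 0 0 0 -0.04 -0.1 0 -1; 0 0 0 -0.048 -0.126 0 -1; 0 0 0 -0.054 -0.152 0 -1; 0 0 0 -0.059 -0.179 0 -1; 0 0 0 -0.064 -0.205 0 -1")

```text
time: 16.4
tool_pos: [0.5003, -0.1066, 0.0795]
tcp_rot: [-3.142, -0.0, 0.001]
wrist_force: [0.3, -1.8, -0.8]
width: 0.235
```

```bash
python3 -c "
from h import *
for z in (.04,.06):
  p=[ray('w6',*q,z) for q in [(413,119),(457,121),(447,220),(404,217)]]
  print(np.round(p,4).tolist(),[np.degrees(np.arctan2((p[(i+1)%4]-p[i])[1],(p[(i+1)%4]-p[i])[0])) for i in range(4)])
save('wrist','w11')
a=cv2.imread('pics/w11.png')[100:300,180:480];cv2.imwrite('pics/w11z.png',cv2.convertScaleAbs(cv2.resize(a,(800,533),interpolation=2),alpha=1.8))
"
```

```text
[[0.6649, -0.0437, 0.04], [0.7092, -0.0456, 0.04], [0.7116, -0.1518, 0.04], [0.664, -0.1483, 0.04]] [np.float64(-2.4926663334080943), np.float64(-88.70437948361705), np.float64(175.82566830463765), np.float64(89.51566201938162)]
[[0.6593, -0.0425, 0.06], [0.701, -0.0443, 0.06], [0.7032, -0.1441, 0.06], [0.6585, -0.1409, 0.06]] [np.float64(-2.4926663334080965), np.float64(-88.70437948361705), np.float64(175.82566830463765), np.float64(89.51566201938161)]
```

View pics/w11z.png

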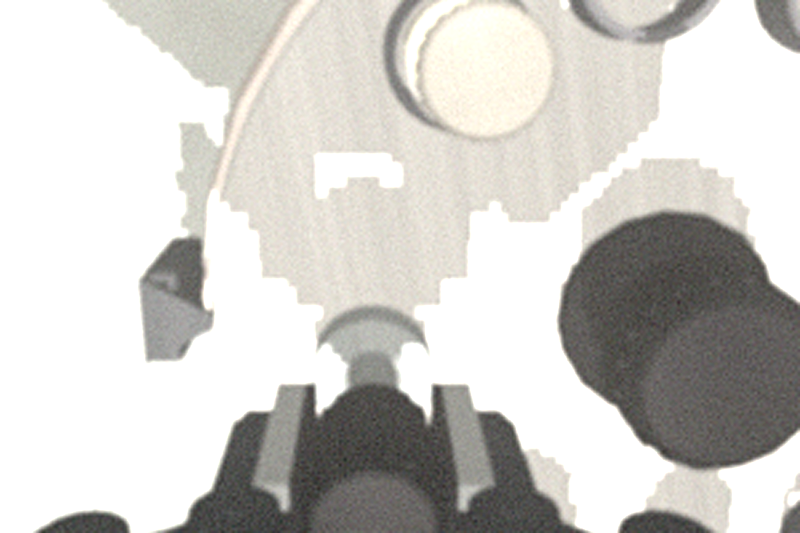

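```bash
python3 -c "
from h import *
p=ray('w11',258.75,220,.055);h=ray('w11',180+735/2.667,100+378/2.667,.089);print(p,h)
b=ray('w11',180+372/2.667,100+360/2.667,.06);print('bush',b)
for c in ([.5666,-.0985],[.5655,-.097],h[:2]):
  d=p[:2]-c;print(np.hypot(*d),np.degrees(np.arctan2(d[1],d[0]))%360)"
```

```text
[ 0.46553371 -0.0981717   0.055     ] [ 0.56579081 -0.09616047  0.089     ]
bush [ 0.50076347 -0.10538991  0.06      ]
0.10106682730098179 179.8138830627915
0.09997316056390057 180.67153014513053
0.10027727444865325 181.1492387869995
```

```bash
python3 arc.py .5659 -.0975 .066 .5005 -.1067 190 192 193.5
```

```text
190.0 0.004 0.023
192.0 0.008 0.045
193.5 0.012 0.062
```

>>> move_arm(series="0 0 0 0.004 0.023 0 -1; 0 0 0 0.008 0.045 0 -1; 0 0 0 0.012 0.062 0 -1; 0 0 0 0.012 0.062 0.01 -1; 0 0 0 0.012 0.062 0.02 -1; 0 0 0 0.012 0.062 0.03 -1; 0 0 0 0.012 0.062 0.03 -1; 0 0 0 0.012 0.062 0.03 -1", squeeze=25)

```text
time: 17.25
tool_pos: [0.5018, -0.113, 0.0766]
tcp_rot: [3.142, 0.0, 0.0]
wrist_force: [0.1, -0.5, -0.6]
width: 0.243
```

>>> move_arm(series="0 0 0 0 0 0.005 -1; 0 0 0 0 0 0.01 -1; 0 0 0 0 0 0.015 -1; 0 0 0 0 0 0.015 -1; 0 0 0 0 0 0.015 -1; 0 0 0 0 0 0.015 -1; 0 0 0 0 0 0.015 -1; 0 0 0 0 0 0.015 -1")

```text
time: 18.05
tool_pos: [0.5021, -0.1131, 0.0761]
tcp_rot: [3.141, 0.0, 0.001]
wrist_force: [-1.4, 0.5, 6.6]
width: 0.238
```

```bash
python3 - <<'E'
import numpy as np
P=lambda t:np.array([.5659+.066*np.cos(np.radians(t)),-.0975+.066*np.sin(np.radians(t))])
t=193.5
while t>166:
    print(t, [tuple(((P(t-d)-P(t))*[10,-10]).round(3)) for d in (1.1,2.2,3.3,4.4)]);t-=4.4
E
```

```text
193.5 [(np.float64(-0.003), np.float64(-0.012)), (np.float64(-0.005), np.float64(-0.025)), (np.float64(-0.008), np.float64(-0.037)), (np.float64(-0.01), np.float64(-0.05))]
189.1 [(np.float64(-0.002), np.float64(-0.013)), (np.float64(-0.004), np.float64(-0.025)), (np.float64(-0.005), np.float64(-0.038)), (np.float64(-0.006), np.float64(-0.05))]
184.7 [(np.float64(-0.001), np.float64(-0.013)), (np.float64(-0.002), np.float64(-0.025)), (np.float64(-0.002), np.float64(-0.038)), (np.float64(-0.002), np.float64(-0.051))]
180.29999999999998 [(np.float64(0.0), np.float64(-0.013)), (np.float64(0.0), np.float64(-0.025)), (np.float64(0.001), np.float64(-0.038)), (np.float64(0.002), np.float64(-0.051))]
175.89999999999998 [(np.float64(0.001), np.float64(-0.013)), (np.float64(0.002), np.float64(-0.025)), (np.float64(0.004), np.float64(-0.038)), (np.float64(0.006), np.float64(-0.05))]
171.49999999999997 [(np.float64(0.002), np.float64(-0.013)), (np.float64(0.004), np.float64(-0.025)), (np.float64(0.007), np.float64(-0.037)), (np.float64(0.009), np.float64(-0.05))]
167.09999999999997 [(np.float64(0.003), np.float64(-0.012)), (np.float64(0.006), np.float64(-0.025)), (np.float64(0.01), np.float64(-0.037)), (np.float64(0.013), np.float64(-0.049))]
```

>>> move_arm(series="0 0 0 -0.001 -0.006 0 -1; 0 0 0 -0.003 -0.012 0 -1; 0 0 0 -0.004 -0.018 0 -1; 0 0 0 -0.005 -0.025 0 -1; 0 0 0 -0.007 -0.031 0 -1; 0 0 0 -0.008 -0.037 0 -1; 0 0 0 -0.009 -0.043 0 -1; 0 0 0 -0.01 -0.049 0 -1")

```text
time: 18.85
tool_pos: [0.5013, -0.1093, 0.076]
tcp_rot: [3.139, 0.001, 0.002]
wrist_force: [-2.1, -3.6, 5.1]
width: 0.24
```

>>> move_arm(series="0 0 0 -0.001 -0.006 0 -1; 0 0 0 -0.002 -0.013 0 -1; 0 0 0 -0.003 -0.019 0 -1; 0 0 0 -0.004 -0.025 0 -1; 0 0 0 -0.005 -0.031 0 -1; 0 0 0 -0.005 -0.038 0 -1; 0 0 0 -0.006 -0.044 0 -1; 0 0 0 -0.006 -0.05 0 -1")

```text
time: 19.65
tool_pos: [0.5, -0.1032, 0.0749]
tcp_rot: [3.141, 0.001, -0.001]
wrist_force: [-0.8, -2.0, -0.7]
width: 0.241
```

>>> move_arm(series="0 0 0 0 0 0.005 -1; 0 0 0 0 0 0.01 -1; 0 0 0 0 0 0.015 -1; 0 0 0 0 0 0.02 -1; 0 0 0 0 0 0.02 -1; 0 0 0 0 0 0.02 -1; 0 0 0 0 0 0.02 -1; 0 0 0 0 0 0.02 -1")

```text
time: 20.45
tool_pos: [0.5003, -0.1033, 0.0733]
tcp_rot: [3.141, 0.0, 0.0]
wrist_force: [-2.0, -4.8, 4.1]
width: 0.239
```

>>> move_arm(series="0 0 0 0 0.003 0 -1; 0 0 0 0 0.006 0 -1; 0 0 0 0 0.01 0 -1; 0 0 0 0 0.01 0.005 -1; 0 0 0 0 0.01 0.01 -1; 0 0 0 0 0.01 0.01 -1; 0 0 0 0 0.01 0.01 -1; 0 0 0 0 0.01 0.01 -1")

```text
time: 21.25
tool_pos: [0.5002, -0.1041, 0.072]
tcp_rot: [-3.142, -0.0, -0.0]
wrist_force: [-1.4, -3.0, 3.2]
width: 0.24
```

>>> move_arm(series="0 0 0 -0.002 0.004 0 -1; 0 0 0 -0.003 0.007 0 -1; 0 0 0 -0.003 0.007 0.005 -1; 0 0 0 -0.003 0.007 0.01 -1; 0 0 0 -0.003 0.007 0.015 -1; 0 0 0 -0.003 0.007 0.02 -1; 0 0 0 -0.003 0.007 0.02 -1; 0 0 0 -0.003 0.007 0.02 -1")

```text
time: 22.05
tool_pos: [0.4999, -0.1047, 0.0699]
tcp_rot: [-3.141, 0.0, 0.0]
wrist_force: [-0.3, 0.1, 0.0]
width: 0.241
```

>>> move_arm(series="0 0 0 0 0 0.01 -1; 0 0 0 0 0 0.02 -1; 0 0 0 0 0 0.03 -1; 0 0 0 0 0 0.04 -1; 0 0 0 0 0 0.05 -1; 0 0 0 0 0 0.06 -1; 0 0 0 0 0 0.06 -1; 0 0 0 0 0 0.06 -1")

```text
time: 22.85
tool_pos: [0.4999, -0.1048, 0.0639]
tcp_rot: [3.142, 0.0, -0.0]
wrist_force: [0.5, -1.3, -1.1]
width: 0.239
```

>>> move_arm(series="0 0 0 0 0 0.01 -1; 0 0 0 0 0 0.02 -1; 0 0 0 0 0 0.03 -1; 0 0 0 0 0 0.04 -1; 0 0 0 0 0 0.05 -1; 0 0 0 0 0 0.05 -1; 0 0 0 0 0 0.05 -1; 0 0 0 0 0 0.05 -1")

```text
time: 23.65
tool_pos: [0.4999, -0.1048, 0.0589]
tcp_rot: [3.142, -0.0, -0.0]
wrist_force: [-0.2, -1.8, -1.0]
width: 0.24
```

>>> move_arm(series="0 0 0 0 0 0.005 -1; 0 0 0 0 0 0.01 -1; 0 0 0 0 0 0.015 -1; 0 0 0 0 0 0.015 -1; 0 0 0 0 0 0.015 -1; 0 0 0 0 0 0.015 -1; 0 0 0 0 0 0.015 -1; 0 0 0 0 0 0.015 -1")

```text
time: 24.45
tool_pos: [0.4999, -0.1049, 0.0583]
tcp_rot: [3.141, 0.0, 0.0]
wrist_force: [-1.6, -2.0, 5.0]
width: 0.239
```

>>> move_arm(series="0 0 0 0 0 -0.005 -1; 0 0 0 0 0 -0.005 -0.3; 0 0 0 0 0 -0.005 0; 0 0 0 0 0 -0.005 0; 0 0 0 0 0 -0.1 0; 0 0 0 0 0 -0.3 0; 0 0 0 0 0 -0.6 0; 0 0 0 0 0 -0.6 0")

```text
time: 25.25
tool_pos: [0.5035, -0.1056, 0.1225]
tcp_rot: [3.14, 0.0, 0.013]
wrist_force: [0.7, 0.3, 0.4]
width: 0.5
```

>>> move_arm(series="0 0 0 0 0 -0.3 0; 0 0 0 0 0 -0.6 0; 0 0 0 0 -0.3 -0.8 0; 0 0 0 0 -0.6 -0.8 0; 0 0 0 0 -0.6 -0.8 0; 0 0 0 0 -0.6 -0.8 0; 0 0 0 0 -0.6 -0.8 0; 0 0 0 0 -0.6 -0.8 0")

```text
time: 26.05
tool_pos: [0.4995, -0.0455, 0.197]
tcp_rot: [3.141, -0.001, -0.002]
wrist_force: [-0.7, 0.2, 0.2]
width: 0.498
```

```bash
python3 look.py 20; python3 -c "
import cv2
cv2.imwrite('pics/w20z.png',cv2.imread('pics/w20.png'))"
```

```text
26.05 [ 0.49951821 -0.04549009  0.1969789 ] [ 3.14146266e+00 -1.39419625e-03 -1.79881584e-03] 0.49813397879325366 [-0.70702429  0.21360292  0.19347531] [-0.02410383  0.00604775 -0.04277973]
```

View pics/c20.png

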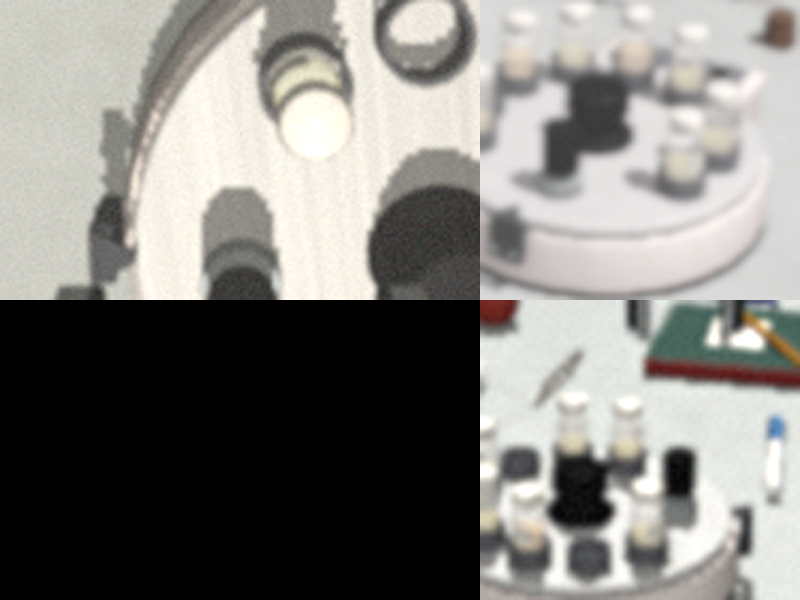

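View pics/w20.png

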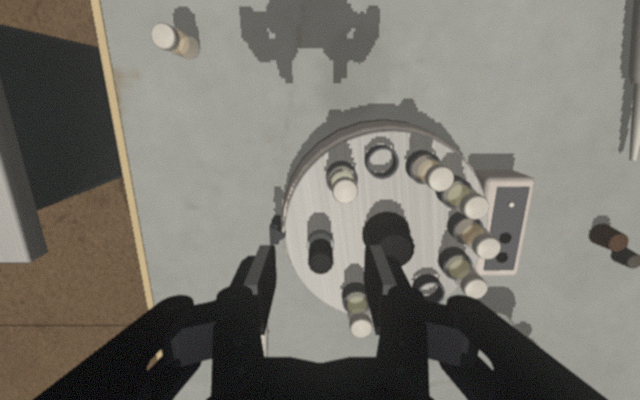

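```bash
python3 -c "
from h import *
for z in (.064,.096,.100): print(z,proj('sd20',[.5005,-.106,z]),proj('sc20',[.5005,-.106,z]))
b=cv2.imread('pics/sc20.png')[215:245,335:375];e=cv2.imread('pics/sd20.png')[165:200,310:345]
c=np.zeros((400,800,3),np.uint8);c[:300,:400]=cv2.resize(b,(400,300),interpolation=2);c[:400,400:]=cv2.resize(e,(400,400),interpolation=2)
cv2.imwrite('pics/c21.png',cv2.convertScaleAbs(c,alpha=1.5,beta=20))"
```

```text
0.064 [326.14685113 187.6895875 ] [347.813643   231.79164021]
0.096 [326.44195786 177.68380229] [348.4320072  220.87308721]
0.1 [326.47943626 176.41307288] [348.51065146 219.48445324]
```

View pics/c21.png

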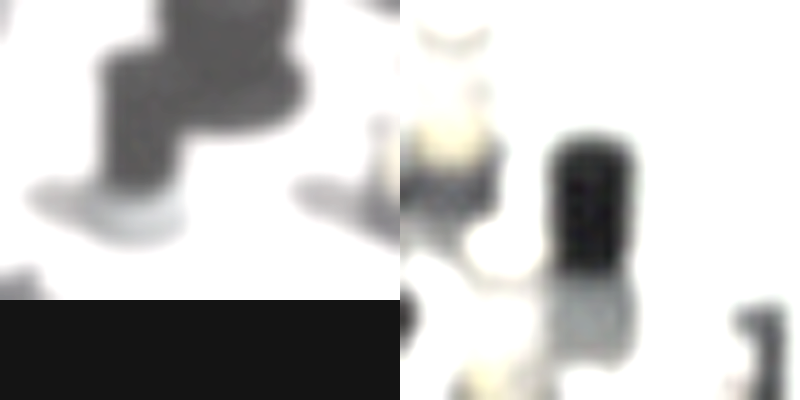

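```bash
python3 -c "
from h import *
print(bot.finish_job())"
```

```text
the job is handed in; nothing more can be done
None
```

I locked the sample changer and handed the job in after about 26 s of the 61 s allowed; the interface gives no verdict.

**What I did:**
- I drew the pin from its pot, put it through the bushing where the bushing stood, and used it to swing the turntable round to the pointer.
- I swept it lightly along the hidden ring, pressing at about 5 to 7 N, until the nose dropped into the hole. That was about 5° counterclockwise of the pointer.
- I nudged the pin sideways until the forces fell to zero and lowered it until the shoulder touched. Then I let go and drew the arm clear.

**Last checks:**
- **Seating:** the shoulder met the bushing at a tool height of 58.3 mm; I expected about 58 mm from where the tip met the ring. Camera views show the pin upright and flush, with no shank showing.
- **Forces:** the wrist readings, taken at the end of each move, never went above about 7 N while the pin was in the changer.
- **Arm:** it was raised clear of the pin with near-zero wrist force when I handed in.
- **Bystanders:** the last pictures show the spare vial and the marker standing clear of the work. I did not measure them or the beaker again at the end; no move went near them.

**What failed or disagreed:**
- My first grasp closed on air. The fingertips really sit about 10 mm behind the TCP, not 22 mm ahead as stated. I measured this from the pictures and corrected for it.
- The scene and side cameras disagreed by up to about 10 mm in y, so I relied on close wrist-camera views and on touch.
- My first reading of the pointer's direction was about 6° off, and a closer view corrected it.

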